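Sort the agar plates by medium and discard the mouldy one

ROBOT

A 7-joint arm with a two-finger parallel gripper is mounted at the origin on the work surface. World frame = base frame: x ahead of the robot, y to its left, z up, the work surface at z = 0. Lengths are in m, angles in rad, forces in N, time in s.
With the tool pointing down it reaches from about 0.4 to 0.85 m from the base axis. Payload 10.4 kg.
Tool frame: the origin (TCP) lies midway between the tips of the shut fingers; the grasp point (between the pads) lies 19 mm behind it; z points along the fingers, x is the direction in which the jaws open and shut, and the axes are right-handed (so a half turn about z gives the same grasp; the last joint's range is limited). The gripper opens to 85 mm and grips with 20 to 120 N. Pads are 22 mm wide; open, the fingers measure 114 mm over their backs; the gripper's body (76 mm by 85 mm) begins 54 mm behind the grasp point. The pads swing forward as they close: fully open they stand 13 mm farther back than shut.
Start: joints at [-1.141, 0.332, -0.065, 1.46, 0.022, 1.35, -0.088], TCP at [0.273, 0.562, 0.231] pointing down, gripper open.
Joint ranges: [-2.6, 2.6], [-0.5, 2.12], [-1.47, 1.34], [0.16, 2.42], [-1.27, 4.41], [0.06, 2.06], [-2.6, 2.6]. Speed limits (rad/s): [2.22, 2.22, 2.79, 2.79, 3.14, 3.14, 3.14].

INTERFACE

Orientations are given as a unit quaternion [x, y, z, w].
In Python, from workcell import monitor, eyes, ticket, models gives the robot as it stands.
- The arm moves only by the tool servo_tool, never from a script. Its argument "motion" is a list of rows, each a list of 7 numbers: the opening, from 0 (shut) to 1 (fully open), then the shift along the tool's x, y, z in m, then the turn, a rotation vector about the tool's x, y, z in degrees. In form: [[fingers, tx, ty, tz, rx, ry, rz], ...]. A call has 1 to 20 rows; each row is the pose to reach, as a shift and turn from the pose commanded when the call began, along the tool's axes at that moment; what a row does not reach only later rows make up. A row lasts 1/8 s, in which the tool goes at most 62.5 mm and 10.7 degrees, less where a joint would pass 70% of its speed; a pose out of reach is approached as far as the arm can. A call with a gripper value outside its range is refused whole. The fingers move at their own pace and stop on an object; "grip_force" is the grip in N (left out, the last holds). Time passes only in rows, so rows that repeat a pose let the fingers close. It gives the time, the measured TCP pose, the force and the opening at its end, in the units of the state.
- monitor.get_obs(): the state, without advancing time (a new reading comes with each control period).
- eyes.camera(name): name is "scene" or "top" or "wrist"; returns (picture, depth): 480x640x3 uint8, blue, green, red; 480x640 float32, m along the optical axis (not along the pixel's ray), 0 where there is no reading.
- eyes.camera_info(name): a dict with "intrinsics" (3x3 intrinsics, pixels), "extrinsics" (4x4, takes a point from world to camera coordinates); the wrist camera has in their place "tool_from_camera" (4x4, takes a point from camera to tool coordinates, whose origin is the TCP and whose axes are the tool frame's). Camera axes: x right, y down, z forward; pixel columns grow to the right and rows downward; lengths in m; the calibration is good to about 2 mm. The wrist camera is an equidistant fisheye: a pixel r from the principal point sees the ray r / f radians off the axis. A picture is of the moment at which its call begins: read the wrist's pose just before it. camera_info takes no time and is no camera call.
- ticket.hand_in(): hands the job in, once; it reports no verdict.
Trained networks look in the newest picture that a camera, given by its name, has taken for a name from the list of things; names that differ only in an ending like _2 or _b are one class to them, and where a whole thing is asked for, a point or a joint stands for the part that bears it (a point fixed in the world has none). Each returns a list of dicts, best first, with "confidence" (0 to 1); they miss things now and then, are a little off and sometimes report something else, mostly with a low value. They report only what shows in the picture. A call takes as long as a camera call. They do not tell look-alikes from the thing itself.
- models.boxes_of(camera, thing): "point" ([x, y, z] in m, in the coordinates of the camera as it stood for that picture, good to about 4 mm: the middle of the surface that is visible of it).
The state is a dict: "clock": time; "joint_pos": joint angles; "joint_velocities": joint speeds; "tau": joint torques, N m; "position": TCP position; "ee_rot": TCP orientation; "ft_force": force on the tool from outside, world axes, zero at the start; "torque": the same for the moment, N m; "grip_width": opening from 0.0 (shut) to 1.0 (fully open).
Only numpy, scipy, OpenCV 4.12 (cv2) and the standard library are available. Lean on these libraries where they do the work, as an engineer would, in place of code of your own. Each camera call takes 0.05 s, during which the arm holds its last target. There are 200 camera calls.

TASK

Sort the five loose agar plates: stack the two clean red ones squarely on the plate in the red holder and the two clean amber ones squarely on the plate in the amber holder, then, once all four are stacked, put the mouldy plate flat in the white discard pan; leave it alone until then, so that no spores reach the clean ones. Keep every plate level with its lid up and set it down gently rather than dropping it, and do not shift the bottle and the jar that stand among them.

Things in the scene. Friction and masses are not known exactly. Their poses are not given: they have to be found in the camera images.
- red_plate_1: round 60 mm agar plate (petri dish, clear lid on): dark red agar, clean. 15 mm high; lid 60 mm in diameter from 5 mm above the underside up, base dish 57 mm below; about 30 g, rigid, lid fast. Starts loose, lid up, flat on the bench. Origin: centre of the underside; z up through the lid
- red_plate_2: round 60 mm agar plate (petri dish, clear lid on): dark red agar, clean, the same as red_plate_1. 15 mm high; lid 60 mm in diameter from 5 mm above the underside up, base dish 57 mm below; about 30 g, rigid, lid fast. Starts loose, lid up, flat on the bench. Origin: centre of the underside; z up through the lid
- amber_plate_1: round 60 mm agar plate (petri dish, clear lid on): amber-yellow agar, clean. 15 mm high; lid 60 mm in diameter from 5 mm above the underside up, base dish 57 mm below; about 30 g, rigid, lid fast. Starts loose, lid up, flat on the bench. Origin: centre of the underside; z up through the lid
- amber_plate_2: round 60 mm agar plate (petri dish, clear lid on): amber-yellow agar, clean, the same as amber_plate_1. 15 mm high; lid 60 mm in diameter from 5 mm above the underside up, base dish 57 mm below; about 30 g, rigid, lid fast. Starts loose, lid up, flat on the bench. Origin: centre of the underside; z up through the lid
- mouldy_plate: round 60 mm agar plate (petri dish, clear lid on): amber-yellow agar with dark green-black mould patches, pale-fringed, the largest 34 mm across. 15 mm high; lid 60 mm in diameter from 5 mm above the underside up, base dish 57 mm below; about 30 g, rigid, lid fast. Starts loose, lid up, flat on the bench. Origin: centre of the underside; z up through the lid
- red_holder: fixed white round base, 92 mm across, 3 mm thick, with a ring (70 mm outside, 8 mm high) that already holds one loose red plate, centred, its top 18 mm above the bench: the start of the red stack. The next plate rests with its underside 18 mm above the bench, the one after at 33 mm. Origin: centre of its underside, on the bench, z up
- amber_holder: fixed white round base, 92 mm across, 3 mm thick, with a ring (70 mm outside, 8 mm high) that already holds one loose amber plate, centred, its top 18 mm above the bench: the start of the amber stack. The next plate rests with its underside 18 mm above the bench, the one after at 33 mm. Origin: centre of its underside, on the bench, z up
- discard_pan: fixed white open pan, empty, 200 mm (its x) by 150 mm (its y) outside, 40 mm high, walls and floor 4 mm thick, rim lip 6 mm outward; left or right of the plates, turned up to 0.2 rad (a blue tip box, 120 x 87 x 74 mm, stands on the other side). Origin: centre of its underside, on the bench; inner floor 4 mm above it
- reagent_bottle: a loose amber glass bottle with a black cap and paper label, 56 mm in diameter, 105 mm high, standing among the plates; a bystander. Origin: centre of its underside
- media_jar: a loose white jar with a blue cap, 50 mm in diameter, 70 mm high, standing among the plates; a bystander. Origin: centre of its underside
Things that resemble listed ones, but are neither listed nor needed, are in the scene too. What is shaped like the red_plate_1 but blue or purple is not meant.

How it is judged:
By the outcome, as a careful person would: the job done as asked, in the order asked, and still so for the second after the job is handed in, with the robot touching nothing.
It also fails if it takes over 128 s, if anything falls off the work surface, if the arm or the gripper's body presses on something with over 40 N, if the wrist force passes 120 N, or if a joint passes its speed limit or range.

## Working session

There is one attempt and no reset: what is moved stays moved. The work goes in short steps, Python scripts to look and compute and a tool call to move; the robot and the scene stay as the last step left them, time stands still between calls to the robot, and variables do not carry over. Pictures are saved under pics/ and viewed, about 12 in all and at most 16, crops included, and the job is handed in when it is done.

Besides the shell and the picture viewer there is one more tool, called after "Call:" by a JSON object that holds its "op" and its "data". servo_tool: Moves the arm, as the interface text tells. Its arguments: {"type":"object","properties":{"motion":{"type":"array"},"grip_force":{"type":"number"}},"required":["motion"]}

```bash
ls; mkdir -p pics
python3 - <<'E'
from workcell import monitor, eyes, models
import cv2, numpy as np
o=monitor.get_obs(); print(o)
for c in ["top","scene"]:
    p,d=eyes.camera(c); cv2.imwrite(f"pics/{c}0.png",p); np.save(f"pics/{c}0.npy",d)
    i=eyes.camera_info(c); K=np.array(i["intrinsics"]); E=np.array(i["extrinsics"]); print(c,K.tolist(),np.round(E,4).tolist())
    for t in ["red_plate_1","amber_plate_1","mouldy_plate","red_holder","amber_holder","discard_pan","reagent_bottle","media_jar"]:
        for r in models.boxes_of(c,t):
            q=np.array(r["point"]); w=np.linalg.inv(E)@np.r_[q,1]; u=K@q; print(c,t,round(r["confidence"],2),np.round(w[:3],3),np.round(u[:2]/u[2]))
print(np.array(eyes.camera_info("wrist")["tool_from_camera"]).round(3).tolist(), eyes.camera_info("wrist")["intrinsics"])
E
```

```text
pics
{'clock': 0.0, 'joint_pos': array([-1.14060221,  0.33288964, -0.06469438,  1.460978  ,  0.0215758 ,
        1.34989575, -0.0885063 ]), 'joint_velocities': array([ 3.75848606e-04,  9.56750255e-04, -1.11584180e-03, -9.79527414e-05,
       -5.21708625e-05,  1.02134220e-03, -6.30036622e-04]), 'tau': array([ 1.45125123e-04, -6.25450373e+01,  4.93260822e-02, -3.91612172e+01,
        1.61225873e-02,  1.00361207e-02, -8.28067709e-05]), 'position': array([0.27325483, 0.56166429, 0.2304873 ]), 'ee_rot': array([ 8.47783776e-01,  5.30341516e-01, -6.12847258e-04,  4.11507646e-04]), 'ft_force': array([0.42048309, 0.39337637, 0.45612048]), 'torque': array([-0.01678766, -0.01079942, -0.00730757]), 'grip_width': 0.999755944772462}
top [[557.605067937831, 0.0, 323.27454130737027], [0.0, 557.605067937831, 244.00567919827188], [0.0, 0.0, 1.0]] [[0.0798, -0.9968, 0.0055, -0.0475], [-0.9765, -0.0793, -0.2006, 0.5864], [0.2004, 0.0106, -0.9797, 1.2906], [0.0, 0.0, 0.0, 1.0]]
top red_plate_1 0.97 [0.677 0.104 0.013] [285. 210.]
top red_plate_1 0.93 [ 0.619 -0.214  0.009] [409. 243.]
top red_plate_1 0.8
[... 1173 characters left out ...]
97. 220.]
scene red_holder 0.76 [ 0.578  0.162 -0.001] [384. 283.]
scene red_holder 0.75 [0.432 0.06  0.017] [397. 219.]
scene amber_holder 0.98 [0.457 0.202 0.002] [437. 265.]
scene discard_pan 0.88 [0.51  0.383 0.001] [495. 335.]
scene reagent_bottle 0.73 [0.578 0.015 0.061] [337. 223.]
scene reagent_bottle 0.26 [ 0.554 -0.119  0.044] [305. 194.]
scene media_jar 0.63 [ 0.553 -0.121  0.048] [306. 192.]
scene media_jar 0.5 [0.431 0.058 0.015] [397. 220.]
[[1.0, -0.001, 0.0, -0.001], [0.001, 0.949, 0.314, -0.081], [-0.001, -0.314, 0.949, -0.142], [0.0, 0.0, 0.0, 1.0]] [[371.64829954   0.         317.94276258]
 [  0.         371.64829954 233.93174691]
 [  0.           0.           1.        ]]
```

Run:
```python
import cv2
p=cv2.imread("pics/top0.png")[130:380,130:490]; cv2.imwrite("pics/top0c.png",cv2.resize(p,(792,550),interpolation=2))
```

```text
(no output)
```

View pics/top0c.png

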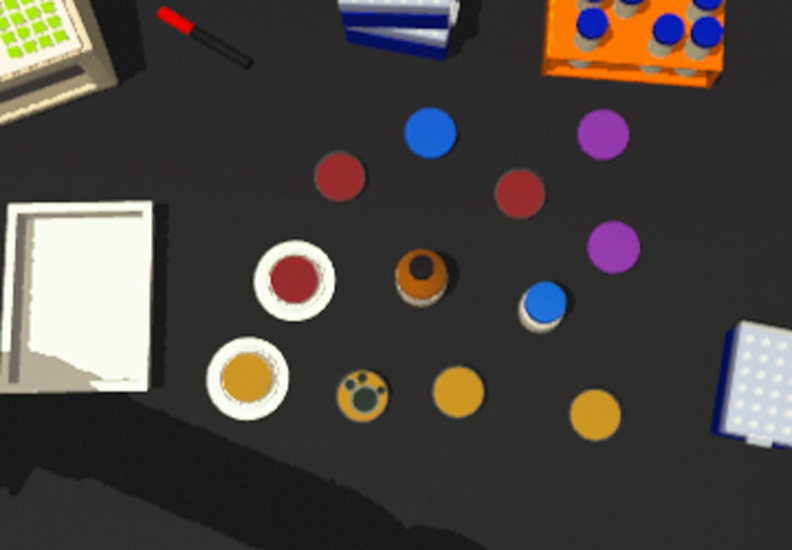

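View pics/scene0.png

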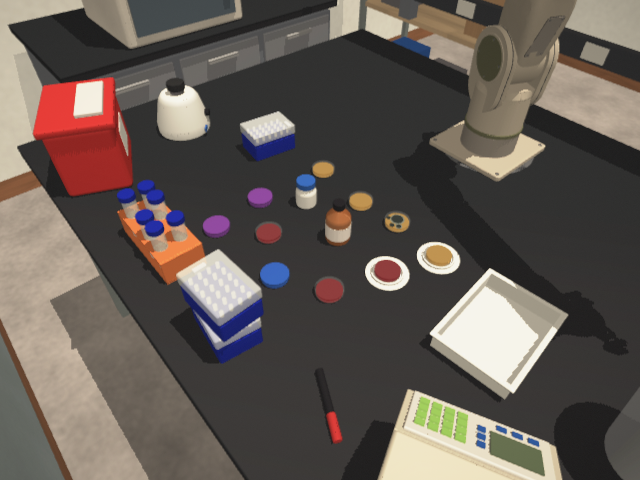

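The scene shows, in the top crop, full-picture pixels in brackets:
- **Clean red:** (285,210) and (366,218).
- **Clean amber:** (338,308) and (401,318).
- **Mouldy:** (294,310), the only one with dark patches.
- **Not meant:** blue at (326,190), purple at (404,191) and (409,242).
- **Holders:** red at (264,257), amber at (243,302).
- **Pan:** on the left.

Next I refine the positions by colour.

```bash
cat > h.py <<'E'
import cv2, numpy as np
from workcell import monitor, eyes, models
def cal(c):
    i=eyes.camera_info(c); return np.array(i["intrinsics"]),np.array(i["extrinsics"])
def ray(c,uv,z):
    K,E=cal(c); R,t=E[:3,:3],E[:3,3]; d=R.T@np.linalg.solve(K,[uv[0],uv[1],1]); o=-R.T@t
    return o+d*(z-o[2])/d[2]
def blobs(p,kind):
    h=cv2.cvtColor(p,cv2.COLOR_BGR2HSV).astype(int); H,S,V=h[...,0],h[...,1],h[...,2]
    m={"red":((H<6)|(H>172))&(S>120)&(V>60),"amber":(H>12)&(H<28)&(S>120)&(V>80)}[kind]
    m=cv2.morphologyEx(m.astype(np.uint8),cv2.MORPH_OPEN,np.ones((3,3)))
    cs,_=cv2.findContours(m,cv2.RETR_EXTERNAL,cv2.CHAIN_APPROX_NONE)
    out=[]
    for c in cs:
        if 150<cv2.contourArea(c)<3000:
            M=cv2.moments(cv2.convexHull(c)); b=cv2.fitEllipse(cv2.convexHull(c)); out.append((M["m10"]/M["m00"],M["m01"]/M["m00"],*b[1]))
    return out
def world(c,p,kind,z):
    return [(np.round(b,1),np.round(ray(c,b,z)[:2],4)) for b in blobs(p,kind)]
E
python3 - <<'E'
from h import *
for k in ["red","amber"]:
  for c in ["top","scene"]:
    p=cv2.imread(f"pics/{c}0.png")
    for r in world(c,p,k,.008): 
        if .35<r[1][0]<.85: print(k,c,r[0],r[1],r[1]-0+0, ray(c,r[0][:2],.012)[:2].round(4))
# pan & holders: white blobs in top
p=cv2.imread("pics/top0.png"); g=p.min(2); d=np.load("pics/top0.npy")
m=((g>120)).astype(np.uint8); cs,_=cv2.findContours(m,0,1)
for c in cs:
    if cv2.contourArea(c)>300:
        (x,y),s,a=cv2.minAreaRect(c); print("white",round(x),round(y),np.round(s),round(a),ray("top",(x,y),.003)[:2].round(4), ray("top",(x,y),.04)[:2].round(3))
K,E=cal("top")
for uv in [(285,210),(264,257),(243,302),(338,308),(165,265),(165,215)]:
    z=d[uv[1],uv[0]]; w=np.linalg.inv(E)@np.r_[np.linalg.solve(K,[uv[0]*z,uv[1]*z,z]),1]; print(uv,w[:3].round(4))
E
```

```text
red top [263.1 256.5  20.6  20.8] [0.5548 0.1479] [0.5548 0.1479] [0.5541 0.1475]
red top [366.  217.9  21.2  21.7] [ 0.675  -0.1025] [ 0.675  -0.1025] [ 0.6741 -0.1022]
red top [284.2 210.3  21.2  21.5] [0.678  0.1067] [0.678  0.1067] [0.677  0.1062]
red scene [328.9 290.3  23.8  27.1] [0.6801 0.1076] [0.6801 0.1076] [0.6821 0.1099]
red scene [387.  270.4  20.8  25.7] [0.5539 0.1461] [0.5539 0.1461] [0.5567 0.1483]
red scene [268.3 233.1  19.3  24.2] [ 0.6765 -0.1009] [ 0.6765 -0.1009] [ 0.6788 -0.0974]
amber top [400.  318.1  22.7  23.2] [ 0.4294 -0.2019] [ 0.4294 -0.2019] [ 0.4289 -0.2013]
amber top [338.  307.7  22.3  23.2] [ 0.4423 -0.0484] [ 0.4423 -0.0484] [ 0.4421 -0.0484]
amber top [241.8 301.3  21.4  21.8] [0.4391 0.1889] [0.4391 0.1889] [0.4387 0.1882]
amber top [321.  254.6  22.3  22.8] [0.5714 0.0039] [0.5714 0.0039] [0.5706 0.0038]
amber scene [438.6 255.3  19.6  25.6] [0.4385 0.1882] [0.4385 0.1882] [0.442  0.1901]
amber scene [360.3 201.5  17.8  22.8] [ 0.4446 -0.0465] [ 0.4446 -0.0465] [ 0.4482 -0.0433]
amber scene [322.5 169.6  15.6  21.3] [ 0.4321 -0.2004] [ 0.4321
[... 346 characters left out ...]
4 0.1486] [0.548 0.144]
white 575 263 [56. 66.] 90 [ 0.6025 -0.6342] [ 0.595 -0.618]
white 164 264 [87. 68.] 90 [0.5154 0.3935] [0.51  0.383]
white 30 241 [70. 59.] 90 [0.5476 0.739 ] [0.541 0.719]
white 556 178 [43. 14.] 26 [ 0.8227 -0.5878] [ 0.809 -0.572]
white 582 147 [68. 25.] 25 [ 0.9149 -0.6557] [ 0.899 -0.639]
white 311 119 [55. 41.] 2 [0.9347 0.0592] [0.918 0.057]
white 12 132 [93. 25.] 90 [0.8343 0.8376] [0.82  0.815]
white 112 116 [108.  89.] 70 [0.8986 0.5859] [0.883 0.57 ]
(285, 210) [0.6779 0.1042 0.0125]
(264, 257) [0.5518 0.1442 0.0194]
(243, 302) [0.4364 0.1836 0.0221]
(338, 308) [ 0.441  -0.0483  0.0161]
(165, 265) [0.5141 0.3902 0.005 ]
(165, 215) [ 0.644   0.4105 -0.0037]
```

Call:
{"op": "servo_tool", "data": {"motion": [[1,-0.023,0.056,0,0,0,6.4],[1,-0.046,0.113,0,0,0,12.8],[1,-0.069,0.169,0,0,0,19.2],[1,-0.092,0.226,0,0,0,25.6],[1,-0.115,0.282,0,0,0,32],[1,-0.139,0.338,0.02,0,0,38.4],[1,-0.162,0.395,0.04,0,0,44.8],[1,-0.185,0.451,0.06,0,0,51.2],[1,-0.208,0.508,0.08,0,0,57.6],[1,-0.231,0.564,0.11,0,0,64.05],[1,-0.231,0.564,0.12,0,0,64.05],[1,-0.231,0.564,0.12,0,0,64.05],[1,-0.231,0.564,0.12,0,0,64.05]], "grip_force": 25}}

```text
clock: 2.52
position: [0.6793, 0.1098, 0.1123]
ee_rot: [1.0, 0.001, 0.0, -0.001]
ft_force: [-0.1, 0.5, 0.5]
grip_width: 1.002
```

```bash
cat >> h.py <<'E'
from scipy.spatial.transform import Rotation as Ro
def wrist(name=None):
    o=monitor.get_obs(); p,d=eyes.camera("wrist"); 
    if name: cv2.imwrite(f"pics/{name}.png",p)
    return o,p,d
def wray(o,uv,z):
    i=eyes.camera_info("wrist"); K=np.array(i["intrinsics"]); T=np.array(i["tool_from_camera"])
    v=(np.array(uv[:2])-K[:2,2])/K[0,0]; r=np.linalg.norm(v)+1e-9
    d=np.r_[v/r*np.sin(r),np.cos(r)]; R=Ro.from_quat(o["ee_rot"]).as_matrix()
    c=o["position"]+R@T[:3,3]; d=R@T[:3,:3]@d
    return c+d*(z-c[2])/d[2]
E
python3 - <<'E'
from h import *
o,p,d=wrist("w1"); print(o["clock"],o["position"],o["ee_rot"].round(4),o["joint_pos"].round(2))
for k in ["red","amber"]:
  for b in blobs(p,k): print(k,np.round(b,1),wray(o,b,.006)[:2].round(4))
E
```

```text
2.525 [0.67927887 0.10984466 0.11225569] [ 1.0e+00  1.4e-03  4.0e-04 -8.0e-04] [-0.48  0.57  0.36  1.43 -0.21  1.18 -0.09]
amber [127.1 469.2  24.7  35.9] [ 0.4396 -0.2031]
amber [491.4 456.   57.6  64.4] [ 0.8814 -0.164 ]
amber [ 73.9 367.2  24.3  31.1] [ 0.4295 -0.0355]
amber [ 48.1 283.7  43.8  59.8] [0.4313 0.0598]
amber [ 27.8 143.4  47.6  64.9] [0.4372 0.1871]
```

View pics/w1.png

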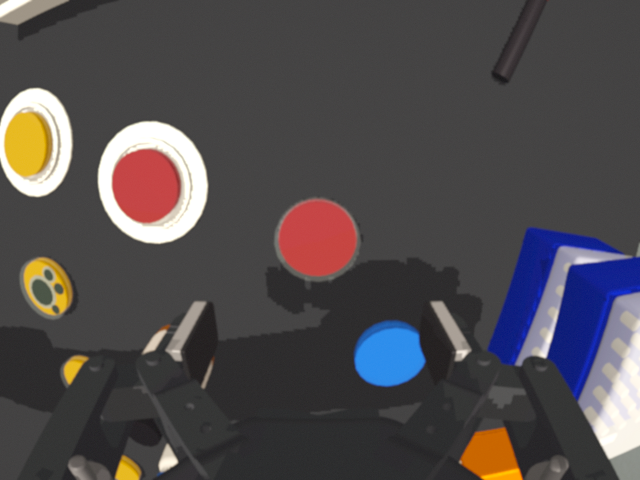

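The wrist view shows the clean red plate at (317,238). The red holder is at (147,186), and the fingers at the bottom are clear of the plate.

```bash
sed -i 's/<3000/<12000/' h.py
python3 - <<'E'
from h import *
o=monitor.get_obs(); p=cv2.imread("pics/w1.png")
for b in blobs(p,"red"): print(np.round(b,1),wray(o,b,.006)[:2].round(4),wray(o,b,.01)[:2].round(4))
E
```

```text
[317.  238.1  75.5  77.1] [0.6781 0.1052] [0.6781 0.1065]
[145.8 185.2  67.1  73.2] [0.5529 0.1455] [0.5549 0.1462]
```

Call:
{"op": "servo_tool", "data": {"motion": [[1,-0.001,0.003,0.04,0,0,0],[1,-0.001,0.003,0.08,0,0,0],[1,-0.001,0.003,0.1,0,0,0],[1,-0.001,0.003,0.11,0,0,0],[1,-0.001,0.003,0.11,0,0,0],[0.66,-0.001,0.003,0.11,0,0,0],[0.6,-0.001,0.003,0.11,0,0,0],[0.6,-0.001,0.003,0.11,0,0,0],[0.6,-0.001,0.003,0.11,0,0,0],[0.6,-0.001,0.003,0.11,0,0,0]], "grip_force": 25}}

```text
clock: 3.82
position: [0.6794, 0.1047, 0.003]
ee_rot: [1.0, 0.0, 0.001, -0.0]
ft_force: [-1.1, -0.0, 5.4]
grip_width: 0.683
```

Run:
```python
from h import *
o,p,d=wrist("w2"); print(o["clock"],o["position"],o["ft_force"])
for b in blobs(p,"red"): print(np.round(b,1),wray(o,b,.006)[:2].round(4))
```

```text
3.825 [0.6794301  0.10471291 0.00300332] [-1.07184212 -0.01475217  5.41727894]
[317.7 306.9 115.6 127.6] [0.6784 0.1062]
[ 52.7 220.8  88.  115. ] [0.5535 0.1458]
```

View pics/w2.png

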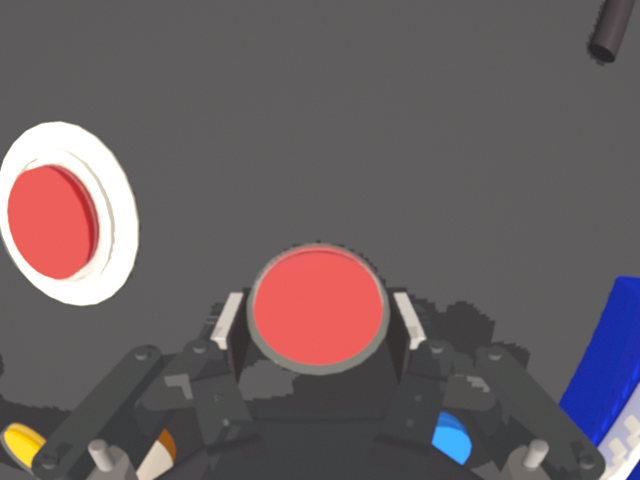

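The plate at (318,307) is centred between the pads. Next I lift it and check the in-hand pose.

Call:
{"op": "servo_tool", "data": {"motion": [[0.6,0,0,-0.005,0,0,0],[0.6,0,0,-0.015,0,0,0],[0.6,0,0,-0.035,0,0,0],[0.6,0,0,-0.06,0,0,0],[0.6,0,0,-0.06,0,0,0],[0.6,0,0,-0.06,0,0,0]]}}

```text
clock: 4.62
position: [0.6784, 0.1047, 0.0614]
ee_rot: [1.0, 0.0, 0.0, -0.0]
ft_force: [-0.3, 0.1, -0.7]
grip_width: 0.686
```

Run:
```python
from h import *
o,p,d=wrist("w3"); print(o["clock"],o["position"],o["ee_rot"].round(4),o["ft_force"],o["grip_width"])
for b in blobs(p,"red"): print(np.round(b,1),wray(o,b,.066)[:2].round(4),wray(o,b,.009)[:2].round(4))
sp,sd=eyes.camera("scene"); cv2.imwrite("pics/s3.png",cv2.resize(sp[180:320,230:430],None,fx=4,fy=4))
```

```text
4.625 [0.67841187 0.10469034 0.06144356] [ 1.e+00  1.e-04  0.e+00 -1.e-04] [-0.31551246  0.10188922 -0.72553192] 0.6857208419717498
[317.9 306.5 116.7 127.2] [0.6775 0.1072] [0.6775 0.0751]
[111.7 193.4  77.1  88.7] [0.5908 0.1576] [0.5549 0.1463]
```

View pics/s3.png

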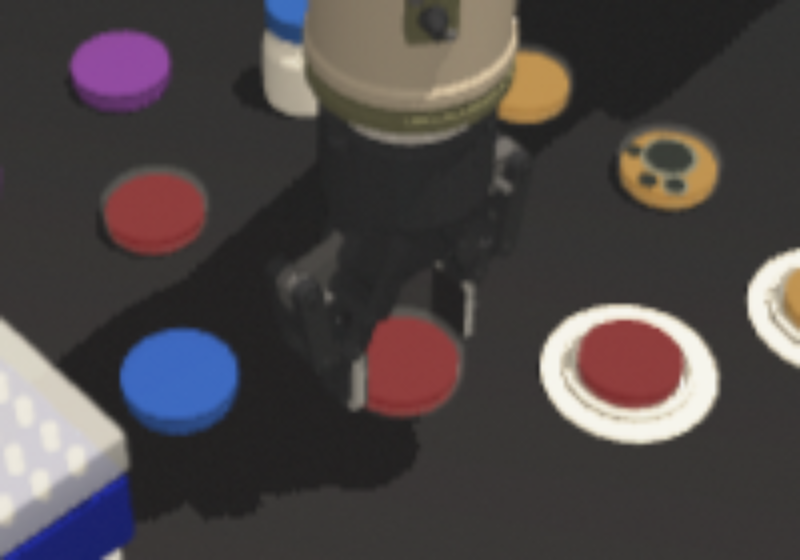

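The red plate hangs level in the jaws. I move it over the red holder.

Call:
{"op": "servo_tool", "data": {"motion": [[0.6,-0.03,-0.01,0,0,0,0],[0.6,-0.06,-0.02,0,0,0,0],[0.6,-0.09,-0.03,0,0,0,0],[0.6,-0.115,-0.038,0.005,0,0,0],[0.6,-0.1235,-0.0405,0.015,0,0,0],[0.6,-0.1235,-0.0405,0.02,0,0,0],[0.6,-0.1235,-0.0405,0.02,0,0,0],[0.6,-0.1235,-0.0405,0.02,0,0,0]]}}

```text
clock: 5.72
position: [0.5558, 0.1446, 0.0414]
ee_rot: [1.0, -0.0, 0.0, 0.0]
ft_force: [-0.3, -0.4, 0.4]
grip_width: 0.679
```

Run:
```python
from h import *
o,p,d=wrist("w4"); print(o["clock"],o["position"],o["ft_force"],o["grip_width"])
for b in blobs(p,"red"): print(np.round(b,1),wray(o,b,o["position"][2]+.004)[:2].round(4))
g=(p.min(2)>150).astype(np.uint8)
cv2.imwrite("pics/w4c.png",cv2.resize(p[200:480,140:500],None,fx=2,fy=2))
```

```text
5.725 [0.5558339  0.1445511  0.04135369] [-0.33841992 -0.36801573  0.3687577 ] 0.6788580652817603
```

View pics/w4c.png

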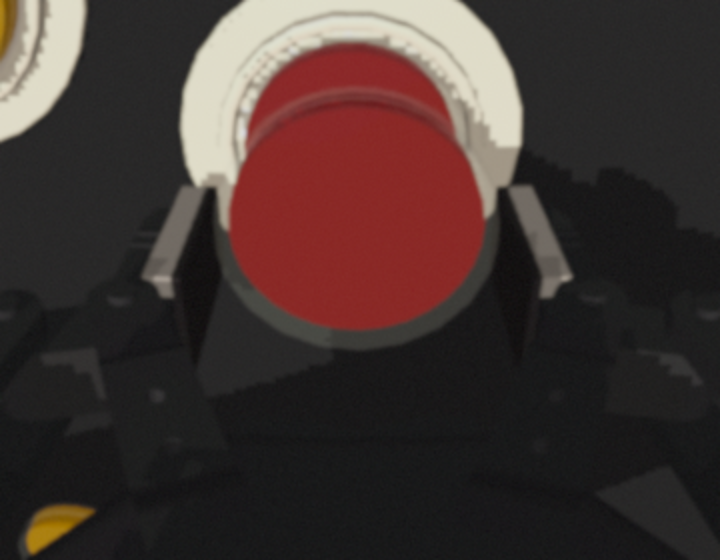

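Call:
{"op": "servo_tool", "data": {"motion": [[0.6,-0.0013,-0.0005,0.006,0,0,0],[0.6,-0.0013,-0.0005,0.012,0,0,0],[0.6,-0.0013,-0.0005,0.016,0,0,0],[0.6,-0.0013,-0.0005,0.0185,0,0,0],[0.6,-0.0013,-0.0005,0.0195,0,0,0],[0.6,-0.0013,-0.0005,0.0205,0,0,0],[0.6,-0.0013,-0.0005,0.0205,0,0,0],[0.6,-0.0013,-0.0005,0.0205,0,0,0]]}}

```text
clock: 6.78
position: [0.5538, 0.1456, 0.021]
ee_rot: [1.0, 0.0, 0.0, -0.0]
ft_force: [-0.6, -0.5, 0.7]
grip_width: 0.69
```

Call:
{"op": "servo_tool", "data": {"motion": [[0.6,0,0,0.0005,0,0,0],[0.6,0,0,0.001,0,0,0],[0.6,0,0,0.001,0,0,0]]}}

```text
clock: 7.15
position: [0.5539, 0.1456, 0.0209]
ee_rot: [1.0, 0.0, 0.0, -0.0]
ft_force: [-4.8, -1.9, 14.1]
grip_width: 0.682
```

Contact at the expected height. I release, look back at the stack, and head for the second red plate.

Call:
{"op": "servo_tool", "data": {"motion": [[0.7,0,0,-0.0006,0,0,0],[0.8,0,0,-0.0006,0,0,0],[1,0,0,-0.0006,0,0,0],[1,0,0,-0.0006,0,0,0],[1,0,0,-0.0006,0,0,0],[1,0,0,-0.02,0,0,0],[1,0,0,-0.05,0,0,0],[1,0,0,-0.09,0,0,0],[1,0,0,-0.09,0,0,0],[1,0,0,-0.09,0,0,0]]}}

```text
clock: 8.4
position: [0.5537, 0.1456, 0.1103]
ee_rot: [1.0, 0.0, 0.0, -0.0]
ft_force: [0.3, 0.2, -0.6]
grip_width: 0.999
```

Run:
```python
from h import *
o,p,d=wrist("w5"); print(o["clock"],o["position"],o["ft_force"],o["grip_width"])
for b in blobs(p,"red"): print(np.round(b,1),wray(o,b,.024)[:2].round(4))
cv2.imwrite("pics/w5c.png",cv2.resize(p[150:400,180:460],None,fx=2,fy=2))
```

```text
8.4 [0.55367499 0.1456238  0.11025774] [ 0.27569872  0.20660726 -0.63251097] 0.9992596630062329
[318.3 239.4  80.9  81.5] [0.5531 0.1468]
```

View pics/w5c.png

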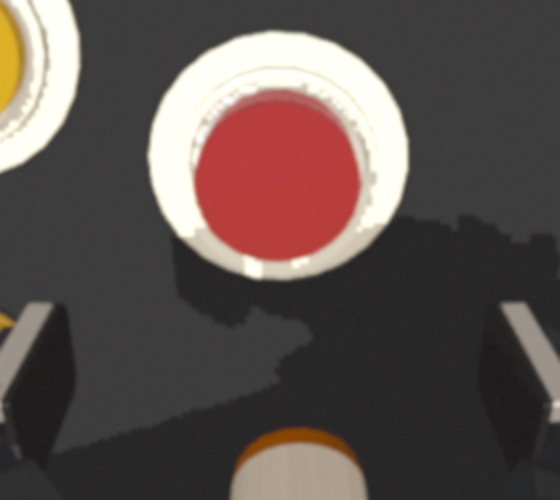

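The second red plate sits centred in the holder ring (crop (277,179), ring around it), with less than 1 mm of x offset.

Call:
{"op": "servo_tool", "data": {"motion": [[1,0.02,0,-0.03,0,0,0],[1,0.05,0.02,-0.045,0,0,0],[1,0.08,0.06,-0.045,0,0,0],[1,0.11,0.11,-0.045,0,0,0],[1,0.1223,0.16,-0.045,0,0,0],[1,0.1223,0.2,-0.045,0,0,0],[1,0.1223,0.24,-0.02,0,0,0],[1,0.1223,0.2476,0,0,0,0],[1,0.1223,0.2476,0,0,0,0],[1,0.1223,0.2476,0,0,0,0]]}}

```text
clock: 9.7
position: [0.6765, -0.1001, 0.1101]
ee_rot: [1.0, 0.001, 0.0, -0.0]
ft_force: [-0.3, -0.1, 0.1]
grip_width: 1.003
```

Run:
```python
from h import *
o5=monitor.get_obs(); o5["position"]=np.array([.55367,.14562,.11026]); print("base",wray(o5,(319.3,227.5),.003))
o,p,d=wrist("w6"); print(o["clock"],o["position"],o["ft_force"],o["grip_width"],o["joint_pos"].round(2))
for b in blobs(p,"red"): print(np.round(b,1),wray(o,b,.006)[:2].round(4))
```

```text
base [0.55382006 0.14842213 0.003     ]
9.7 [ 0.67649375 -0.10010495  0.11008704] [-0.30831058 -0.10859887  0.12533573] 1.0028414686630476 [-0.22  0.57  0.44  1.45 -0.25  1.18  0.25]
[316.1 238.2  75.4  77.3] [ 0.6744 -0.1041]
```

Call:
{"op": "servo_tool", "data": {"motion": [[1,-0.0015,0.0044,0.04,0,0,0],[1,-0.0015,0.0044,0.08,0,0,0],[1,-0.0015,0.0044,0.1,0,0,0],[1,-0.0015,0.0044,0.1075,0,0,0],[1,-0.0015,0.0044,0.1075,0,0,0],[0.66,-0.0015,0.0044,0.1075,0,0,0],[0.6,-0.0015,0.0044,0.1075,0,0,0],[0.6,-0.0015,0.0044,0.1075,0,0,0],[0.6,-0.0015,0.0044,0.1075,0,0,0],[0.6,-0.0015,0.0044,0.1075,0,0,0]], "grip_force": 25}}

```text
clock: 11.0
position: [0.6755, -0.1065, 0.004]
ee_rot: [1.0, 0.0, 0.001, -0.0]
ft_force: [-1.3, 1.1, 6.4]
grip_width: 0.685
```

Run:
```python
from h import *
o,p,d=wrist("w7"); print(o["clock"],o["position"],o["ft_force"])
for b in blobs(p,"red"): print(np.round(b,1),wray(o,b,.006)[:2].round(4)-o["position"][:2])
```

```text
11.0 [ 0.67547241 -0.1065148   0.00404247] [-1.30228442  1.07510969  6.42056623]
[317.6 301.8 115.7 127.3] [-0.00097241  0.0034148 ]
```

Call:
{"op": "servo_tool", "data": {"motion": [[0.6,0,0,-0.005,0,0,0],[0.6,0,0,-0.02,0,0,0],[0.6,0,0,-0.05,0,0,0],[0.6,0,0,-0.09,0,0,0],[0.6,0,-0.01,-0.13,0,0,0],[0.6,0,-0.04,-0.146,0,0,0],[0.6,0,-0.08,-0.146,0,0,0],[0.6,-0.02,-0.12,-0.146,0,0,0],[0.6,-0.05,-0.16,-0.146,0,0,0],[0.6,-0.08,-0.2,-0.146,0,0,0],[0.6,-0.11,-0.235,-0.13,0,0,0],[0.6,-0.1217,-0.2505,-0.1,0,0,0],[0.6,-0.1217,-0.2505,-0.07,0,0,0],[0.6,-0.1217,-0.2505,-0.06,0,0,0],[0.6,-0.1217,-0.2505,-0.06,0,0,0],[0.6,-0.1217,-0.2505,-0.06,0,0,0]]}}

```text
clock: 13.05
position: [0.5538, 0.1439, 0.0637]
ee_rot: [1.0, -0.0, 0.001, -0.0]
ft_force: [-0.1, 0.4, -0.2]
grip_width: 0.686
```

Run:
```python
from h import *
o,p,d=wrist("w8"); print(o["clock"],o["position"],o["ft_force"],o["grip_width"])
for b in blobs(p,"red"): print(np.round(b,1))
```

```text
13.05 [0.55382866 0.14387642 0.06369236] [-0.12496869  0.44310261 -0.23320237] 0.6857479385033337
```

Call:
{"op": "servo_tool", "data": {"motion": [[0.6,0,0,0.008,0,0,0],[0.6,0,0,0.016,0,0,0],[0.6,0,0,0.022,0,0,0],[0.6,0,0,0.0245,0,0,0],[0.6,0,0,0.0255,0,0,0],[0.6,0,0,0.026,0,0,0],[0.6,0,0,0.0265,0,0,0],[0.6,0,0,0.0265,0,0,0],[0.6,0,0,0.0265,0,0,0]]}}

```text
clock: 14.22
position: [0.5526, 0.144, 0.0369]
ee_rot: [1.0, -0.0, -0.0, -0.0]
ft_force: [-7.3, -1.5, 13.3]
grip_width: 0.686
```

Call:
{"op": "servo_tool", "data": {"motion": [[0.6,0.0003,0,-0.0005,0,0,0],[0.6,0.0003,0,-0.0005,0,0,0],[0.7,0.0003,0,-0.0005,0,0,0],[0.8,0.0003,0,-0.0005,0,0,0],[1,0.0003,0,-0.0005,0,0,0],[1,0.0003,0,-0.0005,0,0,0],[1,0.0003,0,-0.001,0,0,0],[1,0,0,-0.02,0,0,0],[1,0,0,-0.05,0,0,0],[1,0,0,-0.09,0,0,0],[1,0,0,-0.09,0,0,0],[1,0,0,-0.09,0,0,0]]}}

```text
clock: 15.72
position: [0.5529, 0.1442, 0.1264]
ee_rot: [1.0, 0.0, 0.0, -0.0]
ft_force: [0.2, 0.1, -0.4]
grip_width: 1.003
```

Run:
```python
from h import *
o,p,d=wrist("w9"); print(o["clock"],o["position"],o["ft_force"],o["grip_width"])
for b in blobs(p,"red"): print(np.round(b,1),wray(o,b,.039)[:2].round(4))
sp,_=eyes.camera("scene"); tp,_=eyes.camera("top")
a=cv2.resize(p[150:400,180:460],None,fx=1.5,fy=1.5); b=cv2.resize(sp[225:305,350:470],(420,280),interpolation=2)
a=cv2.copyMakeBorder(a,0,0,0,380,cv2.BORDER_CONSTANT); a[:253,420:800]=cv2.resize(b,(380,253)); cv2.imwrite("pics/w9c.png",a)
```

```text
15.725 [0.55285535 0.14415411 0.12644284] [ 0.23408585  0.07461452 -0.35281626] 1.0032574145396056
[318.6 236.3  80.8  81.2] [0.5525 0.1471]
```

View pics/w9c.png

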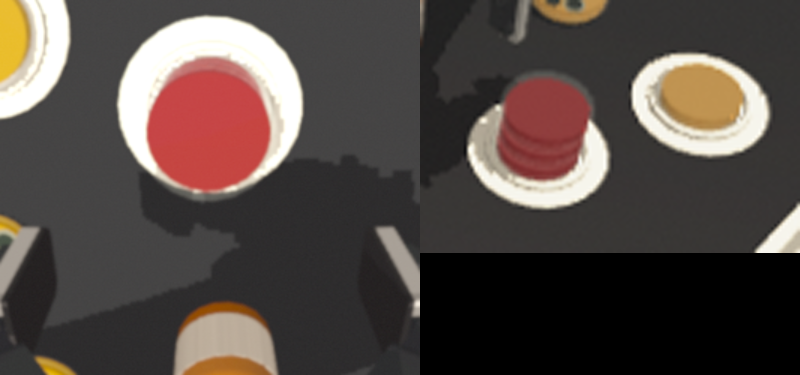

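The red stack of three is square (right crop, about (545,125)). The wrist camera puts the top plate within 1 mm of the one below. Amber next.

Call:
{"op": "servo_tool", "data": {"motion": [[1,-0.02,0.01,-0.02,0,0,0],[1,-0.05,0.03,-0.03,0,0,0],[1,-0.08,0.06,-0.03,0,0,0],[1,-0.11,0.1,-0.03,0,0,0],[1,-0.11,0.15,-0.03,0,0,0],[1,-0.11,0.185,-0.01,0,0,0],[1,-0.11,0.193,0.016,0,0,0],[1,-0.11,0.193,0.016,0,0,0],[1,-0.11,0.193,0.016,0,0,0]]}}

```text
clock: 17.0
position: [0.4431, -0.0484, 0.1103]
ee_rot: [1.0, 0.0, 0.0, 0.0]
ft_force: [0.1, 0.6, 0.9]
grip_width: 1.002
```

Run:
```python
from h import *
o,p,d=wrist("w10"); print(o["clock"],o["position"],o["ft_force"],o["grip_width"],o["joint_pos"].round(2))
for b in blobs(p,"amber"): print(np.round(b,1),wray(o,b,.006)[:2].round(4))
cv2.imwrite("pics/w10c.png",p)
```

```text
17.0 [ 0.44309581 -0.04835894  0.11031603] [0.11111111 0.61178622 0.85902083] 1.0024319970674744 [-0.53  0.03  0.55  2.08 -0.02  1.03  0.03]
[302.8 394.5  48.5  64.3] [ 0.429  -0.1983]
[626.2 411.5  54.4 101.3] [ 0.8597 -0.3027]
[317.  234.3  77.6  78.5] [ 0.4416 -0.0497]
[518.8 178.5  87.2  93.8] [ 0.5913 -0.0061]
[324.2  83.4  26.9  59.6] [0.4463 0.0533]
[285.3  77.7  81.3  82.7] [0.4211 0.0573]
```

View pics/w10c.png

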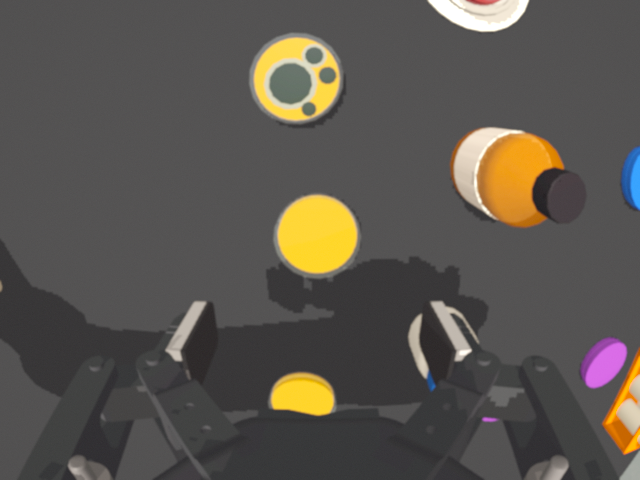

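The clean amber plate is at (317,234), with no patches. The mouldy one is at (296,78), well away. Grasping the clean one.

Call:
{"op": "servo_tool", "data": {"motion": [[1,-0.001,0.0005,0.04,0,0,0],[1,-0.001,0.0005,0.08,0,0,0],[1,-0.001,0.0005,0.1,0,0,0],[1,-0.001,0.0005,0.107,0,0,0],[1,-0.001,0.0005,0.107,0,0,0],[0.66,-0.001,0.0005,0.107,0,0,0],[0.6,-0.001,0.0005,0.107,0,0,0],[0.6,-0.001,0.0005,0.107,0,0,0],[0.6,-0.001,0.0005,0.107,0,0,0],[0.6,-0.001,0.0005,0.107,0,0,0]], "grip_force": 25}}

```text
clock: 18.3
position: [0.4426, -0.0492, 0.0039]
ee_rot: [1.0, 0.0, 0.001, -0.0]
ft_force: [-2.8, 0.5, 9.5]
grip_width: 0.683
```

Run:
```python
from h import *
o,p,d=wrist("w11"); print(o["clock"],o["position"],o["ft_force"])
for b in blobs(p,"amber"): print(np.round(b,1),wray(o,b,.006)[:2].round(4)-o["position"][:2])
```

```text
18.3 [ 0.44262307 -0.04923551  0.00394051] [-2.76819173  0.4537603   9.49423558]
[317.6 307.1 118.4 127.7] [-0.00102307  0.00083551]
[619.9 238.6 125.3 168.6] [0.15627693 0.03133551]
[548.  185.   68.  104.8] [0.10017693 0.05653551]
[329.   56.2  50.5 109.2] [0.00327693 0.10293551]
[257.2  59.  120.1 134.6] [-0.02332307  0.10233551]
```

Lifting and routing at x≈0.52, so the clean plate does not pass over the mouldy one.

Call:
{"op": "servo_tool", "data": {"motion": [[0.6,0,0,-0.005,0,0,0],[0.6,0,0,-0.02,0,0,0],[0.6,0,0,-0.05,0,0,0],[0.6,0,0,-0.09,0,0,0],[0.6,0.01,0,-0.13,0,0,0],[0.6,0.04,0,-0.156,0,0,0],[0.6,0.07,-0.01,-0.156,0,0,0],[0.6,0.08,-0.04,-0.156,0,0,0],[0.6,0.08,-0.08,-0.156,0,0,0],[0.6,0.08,-0.12,-0.156,0,0,0],[0.6,0.08,-0.16,-0.156,0,0,0],[0.6,0.07,-0.2,-0.156,0,0,0],[0.6,0.04,-0.23,-0.15,0,0,0],[0.6,0.01,-0.2367,-0.13,0,0,0],[0.6,-0.004,-0.2367,-0.1,0,0,0],[0.6,-0.004,-0.2367,-0.06,0,0,0],[0.6,-0.004,-0.2367,-0.04,0,0,0],[0.6,-0.004,-0.2367,-0.04,0,0,0],[0.6,-0.004,-0.2367,-0.04,0,0,0]]}}

```text
clock: 20.72
position: [0.4386, 0.1876, 0.0442]
ee_rot: [1.0, -0.0, 0.001, -0.0]
ft_force: [-0.8, -0.1, -0.8]
grip_width: 0.685
```

Run:
```python
from h import *
o,p,d=wrist("w12"); print(o["clock"],o["position"],o["ft_force"],o["grip_width"])
cv2.imwrite("pics/w12c.png",cv2.resize(p[200:480,140:500],None,fx=2,fy=2))
```

```text
20.725 [0.43858331 0.18757355 0.04421981] [-0.79733379 -0.07923623 -0.81383831] 0.6851194531516085
```

View pics/w12c.png

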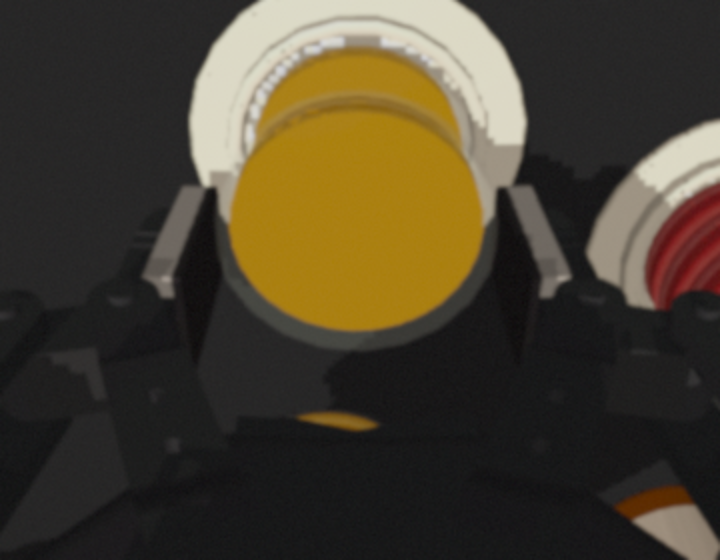

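The held amber plate is centred over the holder (crop x 357 for both). Lowering.

Call:
{"op": "servo_tool", "data": {"motion": [[0.6,0,0,0.008,0,0,0],[0.6,0,0,0.015,0,0,0],[0.6,0,0,0.019,0,0,0],[0.6,0,0,0.0205,0,0,0],[0.6,0,0,0.0213,0,0,0],[0.6,0,0,0.0218,0,0,0],[0.6,0,0,0.0218,0,0,0],[0.6,0,0,0.0218,0,0,0]]}}

```text
clock: 21.78
position: [0.4376, 0.1871, 0.0219]
ee_rot: [1.0, -0.0, -0.0, -0.0]
ft_force: [-8.5, -3.8, 19.9]
grip_width: 0.688
```

Call:
{"op": "servo_tool", "data": {"motion": [[0.6,0.0005,0,-0.0007,0,0,0],[0.6,0.0005,0,-0.0007,0,0,0],[0.7,0.0005,0,-0.0007,0,0,0],[0.8,0.0005,0,-0.0007,0,0,0],[1,0.0005,0,-0.0007,0,0,0],[1,0.0005,0,-0.0007,0,0,0],[1,0.0005,0,-0.001,0,0,0],[1,0,0,-0.02,0,0,0],[1,0,0,-0.05,0,0,0],[1,0,0,-0.09,0,0,0],[1,0,0,-0.09,0,0,0],[1,0,0,-0.09,0,0,0]]}}

```text
clock: 23.28
position: [0.4375, 0.1872, 0.1106]
ee_rot: [1.0, 0.0, -0.0, -0.0]
ft_force: [0.4, -0.3, -0.5]
grip_width: 1.002
```

Run:
```python
from h import *
o,p,d=wrist("w13"); print(o["clock"],o["position"],o["ft_force"],o["grip_width"])
for b in blobs(p,"amber"): print(np.round(b,1),wray(o,b,.024)[:2].round(4))
g=(p.min(2)>150).astype(np.uint8); cs,_=cv2.findContours(g,0,1)
for c in cs:
    if cv2.contourArea(c)>3000: e=cv2.fitEllipse(cv2.convexHull(c)); print("white",np.round(e[0],1),np.round(e[1]),wray(o,e[0],.003)[:2].round(4))
```

```text
23.275 [0.43753612 0.18717621 0.11056236] [ 0.43514606 -0.28364521 -0.50363404] 1.0019333485374076
[477.3 452.6  29.7  43.1] [ 0.6026 -0.048 ]
[623.1 451.4  46.1  54.4] [ 0.8835 -0.1438]
[308.  377.   55.5  66.4] [0.4288 0.0732]
[319.5 239.   82.3  86.4] [0.4377 0.1885]
white [319.7 226.9] [120. 128.] [0.4379 0.1902]
white [430.3  35.2] [313. 411.] [0.5127 0.3264]
```

Call:
{"op": "servo_tool", "data": {"motion": [[1,0,0.03,-0.02,0,0,0],[1,0,0.08,-0.02,0,0,0],[1,-0.001,0.13,-0.02,0,0,0],[1,-0.002,0.18,-0.02,0,0,0],[1,-0.003,0.23,-0.02,0,0,0],[1,-0.004,0.28,-0.02,0,0,0],[1,-0.005,0.33,-0.01,0,0,0],[1,-0.006,0.375,0,0,0,0],[1,-0.007,0.389,0,0,0,0],[1,-0.007,0.389,0,0,0,0],[1,-0.007,0.389,0,0,0,0],[1,-0.007,0.389,0,0,0,0]]}}

```text
clock: 24.82
position: [0.4311, -0.2007, 0.1109]
ee_rot: [1.0, 0.001, -0.0, -0.0]
ft_force: [-0.4, -0.1, 0.4]
grip_width: 1.0
```

Run:
```python
from h import *
o,p,d=wrist("w14"); print(o["clock"],o["position"],o["ft_force"],o["grip_width"],o["joint_pos"].round(2))
for b in blobs(p,"amber"): print(np.round(b,1),wray(o,b,.006)[:2].round(4))
```

```text
24.825 [ 0.43107366 -0.20066337  0.11086465] [-0.41124966 -0.13196469  0.39071183] 0.9998053985230576 [-0.41  0.13  0.81  2.02 -0.11  1.03  0.45]
```

View pics/w14.png

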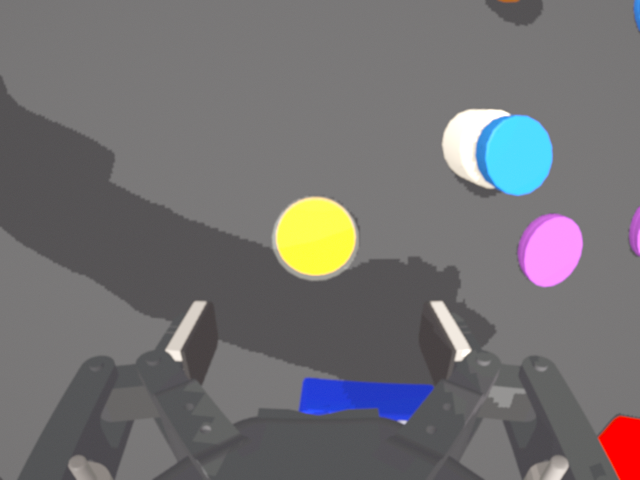

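The pale yellow is exposure only: this is the clean amber plate at (315,237), 2 to 3 mm off the tool axis. The bottle, jar and tip box are clear of the gripper.

Call:
{"op": "servo_tool", "data": {"motion": [[1,-0.002,0.0025,0.04,0,0,0],[1,-0.002,0.0025,0.08,0,0,0],[1,-0.002,0.0025,0.1,0,0,0],[1,-0.002,0.0025,0.107,0,0,0],[1,-0.002,0.0025,0.107,0,0,0],[0.66,-0.002,0.0025,0.107,0,0,0],[0.6,-0.002,0.0025,0.107,0,0,0],[0.6,-0.002,0.0025,0.107,0,0,0],[0.6,-0.002,0.0025,0.107,0,0,0],[0.6,-0.002,0.0025,0.107,0,0,0]], "grip_force": 25}}

```text
clock: 26.12
position: [0.4296, -0.2043, 0.0051]
ee_rot: [1.0, 0.0, 0.001, -0.0]
ft_force: [-2.6, 1.8, 9.7]
grip_width: 0.686
```

```bash
sed -i 's/H<28/H<34/' h.py
python3 - <<'E'
from h import *
o,p,d=wrist("w15"); print(o["clock"],o["position"],o["ft_force"])
for b in blobs(p,"amber"): print(np.round(b,1),wray(o,b,.006)[:2].round(4)-o["position"][:2])
E
```

```text
26.125 [ 0.42962045 -0.20425007  0.00510743] [-2.58740027  1.77423011  9.70424217]
[317.7 304.  118.3 127.2] [-0.00102045  0.00175007]
```

Call:
{"op": "servo_tool", "data": {"motion": [[0.6,0,0,-0.005,0,0,0],[0.6,0,0,-0.02,0,0,0],[0.6,0,0,-0.05,0,0,0],[0.6,0,0,-0.09,0,0,0],[0.6,0.01,-0.01,-0.13,0,0,0],[0.6,0.03,-0.03,-0.155,0,0,0],[0.6,0.05,-0.06,-0.155,0,0,0],[0.6,0.07,-0.1,-0.155,0,0,0],[0.6,0.09,-0.14,-0.155,0,0,0],[0.6,0.09,-0.19,-0.155,0,0,0],[0.6,0.09,-0.24,-0.155,0,0,0],[0.6,0.09,-0.29,-0.155,0,0,0],[0.6,0.08,-0.34,-0.155,0,0,0],[0.6,0.05,-0.375,-0.155,0,0,0],[0.6,0.02,-0.391,-0.14,0,0,0],[0.6,0.0084,-0.391,-0.11,0,0,0],[0.6,0.0084,-0.391,-0.08,0,0,0],[0.6,0.0084,-0.391,-0.06,0,0,0],[0.6,0.0084,-0.391,-0.06,0,0,0],[0.6,0.0084,-0.391,-0.06,0,0,0]]}}

```text
clock: 28.68
position: [0.4379, 0.187, 0.0653]
ee_rot: [1.0, -0.0, 0.001, -0.0]
ft_force: [0.6, 0.4, 0.1]
grip_width: 0.681
```

Run:
```python
from h import *
o,p,d=wrist("w16"); print(o["clock"],o["position"],o["ft_force"],o["grip_width"])
for b in blobs(p,"amber"): print(np.round(b,1))
```

```text
28.675 [0.43788134 0.18699518 0.06529775] [0.58880371 0.43528014 0.12534835] 0.6805288404286832
[487.7 472.9  13.2  26. ]
[623.6 467.7  28.1  87.5]
[453.1 434.7  12.1  39.6]
[306.6 399.9  35.8  68.9]
```

Call:
{"op": "servo_tool", "data": {"motion": [[0.6,0,0,0.008,0,0,0],[0.6,0,0,0.016,0,0,0],[0.6,0,0,0.022,0,0,0],[0.6,0,0,0.0245,0,0,0],[0.6,0,0,0.0255,0,0,0],[0.6,0,0,0.0262,0,0,0],[0.6,0,0,0.0262,0,0,0],[0.6,0,0,0.0262,0,0,0]]}}

```text
clock: 29.72
position: [0.4373, 0.1867, 0.0382]
ee_rot: [1.0, -0.0, -0.0, -0.0]
ft_force: [-2.0, -1.7, 5.2]
grip_width: 0.685
```

Light contact (5 N). Release.

Call:
{"op": "servo_tool", "data": {"motion": [[0.7,0.0003,0,-0.0002,0,0,0],[0.8,0.0003,0,-0.0002,0,0,0],[1,0.0003,0,-0.0002,0,0,0],[1,0.0003,0,-0.0002,0,0,0],[1,0.0003,0,-0.001,0,0,0],[1,0,0,-0.02,0,0,0],[1,0,0,-0.05,0,0,0],[1,0,0,-0.09,0,0,0],[1,0,0,-0.09,0,0,0],[1,0,0,-0.09,0,0,0]]}}

```text
clock: 30.98
position: [0.4369, 0.1867, 0.1274]
ee_rot: [1.0, 0.0, -0.0, -0.0]
ft_force: [0.4, -0.6, -0.3]
grip_width: 1.0
```

Run:
```python
from h import *
o,p,d=wrist("w17"); print(o["clock"],o["position"],o["ft_force"],o["grip_width"])
for b in blobs(p,"amber"): print(np.round(b,1),wray(o,b,.039)[:2].round(4))
t=cv2.imread("pics/top0.png"); uv=(295,310); print("mouldy top",ray("top",(294.6,309.8),.006))
sp,_=eyes.camera("scene")
a=cv2.resize(p[150:400,180:460],None,fx=1.5,fy=1.5); b=cv2.resize(sp[215:355,370:580],(380,253),interpolation=2)
a=cv2.copyMakeBorder(a,0,0,0,380,cv2.BORDER_CONSTANT); a[:253,420:800]=b; cv2.imwrite("pics/w17c.png",a)
```

```text
30.975 [0.43693811 0.1867122  0.1273788 ] [ 0.4358711  -0.63917157 -0.25622777] 0.9997635682389036
[476.1 443.4  16.9  49.1] [ 0.597  -0.0338]
[620.4 444.1  49.2  53.7] [ 0.8637 -0.1223]
[309.1 364.7  54.5  63.6] [0.4291 0.084 ]
[319.5 235.8  80.9  91.1] [0.4371 0.1896]
mouldy top [0.4288903 0.0574983 0.006    ]
```

View pics/w17c.png

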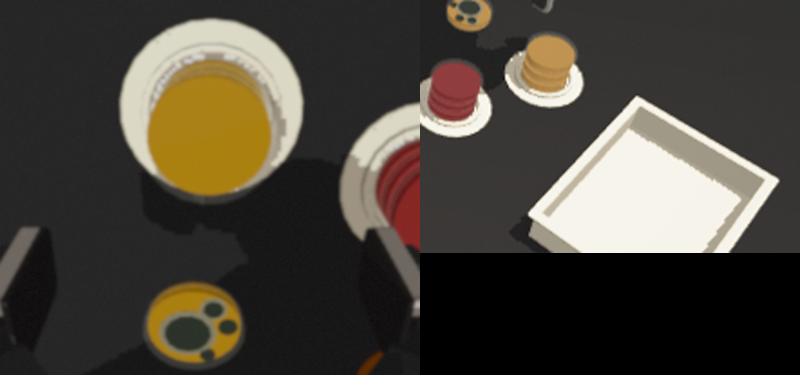

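Both stacks are three high and square. All four clean plates are done, so now the mouldy plate.

Call:
{"op": "servo_tool", "data": {"motion": [[1,0,0.03,0,0,0,0],[1,-0.003,0.07,0,0,0,0],[1,-0.006,0.11,0,0,0,0],[1,-0.006,0.129,0.017,0,0,0],[1,-0.006,0.129,0.017,0,0,0],[1,-0.006,0.129,0.017,0,0,0]]}}

```text
clock: 31.82
position: [0.4312, 0.0585, 0.1108]
ee_rot: [1.0, 0.0, -0.0, 0.0]
ft_force: [0.5, -0.1, 0.1]
grip_width: 0.999
```

Run:
```python
from h import *
o,p,d=wrist("w18"); print(o["clock"],o["position"],o["ft_force"],o["grip_width"])
h=cv2.cvtColor(p,cv2.COLOR_BGR2HSV)[180:300,260:380]; m=((h[...,1]>120)&(h[...,2]>100)&(abs(h[...,0].astype(int)-24)<12)).astype(np.uint8)
cs,_=cv2.findContours(m,0,1); c=max(cs,key=cv2.contourArea); e=cv2.minEnclosingCircle(c); uv=np.array(e[0])+[260,180]; print(uv,e[1],wray(o,uv,.006))
```

```text
31.825 [0.43117884 0.05851458 0.11077054] [ 0.48513703 -0.06465607  0.07760165] 0.9988652004069203
[315.03623199 235.03623199] 39.58127212524414 [0.42827706 0.05642798 0.006     ]
```

Call:
{"op": "servo_tool", "data": {"motion": [[1,-0.002,0.0015,0.04,0,0,0],[1,-0.002,0.0015,0.08,0,0,0],[1,-0.002,0.0015,0.1,0,0,0],[1,-0.002,0.0015,0.107,0,0,0],[1,-0.002,0.0015,0.107,0,0,0],[0.66,-0.002,0.0015,0.107,0,0,0],[0.6,-0.002,0.0015,0.107,0,0,0],[0.6,-0.002,0.0015,0.107,0,0,0],[0.6,-0.002,0.0015,0.107,0,0,0],[0.6,-0.002,0.0015,0.107,0,0,0]], "grip_force": 25}}

```text
clock: 33.12
position: [0.43, 0.0567, 0.0049]
ee_rot: [1.0, 0.0, 0.001, -0.001]
ft_force: [-2.6, 0.1, 11.6]
grip_width: 0.68
```

I carry the mouldy plate over the bottle side and round beyond the red stack, so it never passes over the clean stacks.

Call:
{"op": "servo_tool", "data": {"motion": [[0.6,0,0,-0.005,0,0,0],[0.6,0,0,-0.02,0,0,0],[0.6,0,0,-0.05,0,0,0],[0.6,0,0.01,-0.09,0,0,0],[0.6,0,0.02,-0.13,0,0,0],[0.6,0.01,0.027,-0.17,0,0,0],[0.6,0.04,0.027,-0.185,0,0,0],[0.6,0.08,0.027,-0.185,0,0,0],[0.6,0.12,0.027,-0.185,0,0,0],[0.6,0.16,0.027,-0.185,0,0,0],[0.6,0.2,0.02,-0.185,0,0,0],[0.6,0.23,0,-0.185,0,0,0],[0.6,0.24,-0.04,-0.185,0,0,0],[0.6,0.24,-0.08,-0.185,0,0,0],[0.6,0.24,-0.12,-0.185,0,0,0],[0.6,0.24,-0.16,-0.185,0,0,0],[0.6,0.23,-0.2,-0.185,0,0,0],[0.6,0.21,-0.24,-0.185,0,0,0],[0.6,0.18,-0.27,-0.185,0,0,0],[0.6,0.15,-0.3,-0.185,0,0,0]]}}

```text
clock: 35.62
position: [0.5781, 0.3572, 0.1901]
ee_rot: [1.0, -0.0, 0.0, 0.0]
ft_force: [0.5, 0.3, 0.0]
grip_width: 0.683
```

Call:
{"op": "servo_tool", "data": {"motion": [[0.6,-0.03,-0.015,0,0,0,0],[0.6,-0.06,-0.025,0,0,0,0],[0.6,-0.07,-0.028,0,0,0,0],[0.6,-0.07,-0.028,0.03,0,0,0],[0.6,-0.07,-0.028,0.06,0,0,0],[0.6,-0.07,-0.028,0.09,0,0,0],[0.6,-0.07,-0.028,0.09,0,0,0],[0.6,-0.07,-0.028,0.09,0,0,0]]}}

```text
clock: 36.62
position: [0.5103, 0.3842, 0.1005]
ee_rot: [1.0, -0.0, 0.001, -0.0]
ft_force: [-0.1, 0.1, -0.3]
grip_width: 0.684
```

Run:
```python
from h import *
o,p,d=wrist("w19"); print(o["clock"],o["position"],o["ee_rot"].round(3),o["ft_force"],o["grip_width"])
```

```text
36.625 [0.51029043 0.38417262 0.1004668 ] [ 1.    -0.     0.001 -0.   ] [-0.06481962  0.07816589 -0.31213401] 0.6843578420830677
```

View pics/w19.png

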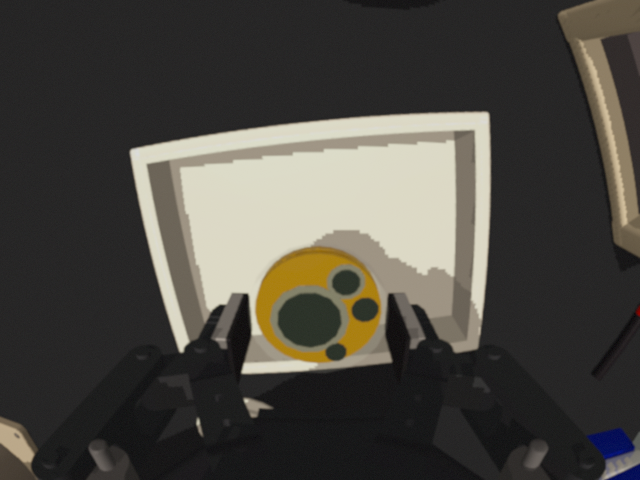

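The mouldy plate is level in the jaws at (318,305), over the pan. I check the pan's centre from the rim corners (133,150), (488,113) and (478,350).

Run:
```python
from h import *
o=monitor.get_obs()
for uv in [(133,150),(488,113),(478,350),(183,372)]: print(wray(o,uv,.04).round(3))
for uv in [(183,168),(456,143)]: print("floor",wray(o,uv,.004).round(3))
```

```text
[0.4  0.45 0.04]
[0.608 0.471 0.04 ]
[0.625 0.31  0.04 ]
[0.411 0.292 0.04 ]
floor [0.419 0.433 0.004]
floor [0.602 0.45  0.004]
```

Call:
{"op": "servo_tool", "data": {"motion": [[0.6,0.001,0.003,0.03,0,0,0],[0.6,0.001,0.003,0.06,0,0,0],[0.6,0.001,0.003,0.075,0,0,0],[0.6,0.001,0.003,0.085,0,0,0],[0.6,0.001,0.003,0.088,0,0,0],[0.6,0.001,0.003,0.0895,0,0,0],[0.6,0.001,0.003,0.0905,0,0,0],[0.6,0.001,0.003,0.0905,0,0,0],[0.6,0.001,0.003,0.0905,0,0,0]]}}

```text
clock: 37.8
position: [0.5106, 0.3816, 0.0091]
ee_rot: [1.0, 0.0, 0.0, -0.0]
ft_force: [-1.9, -1.9, 6.5]
grip_width: 0.686
```

Light contact (6.5 N) on the pan floor. I release, rise, and back off away from everything.

Call:
{"op": "servo_tool", "data": {"motion": [[0.7,0,0,-0.0002,0,0,0],[0.8,0,0,-0.0002,0,0,0],[1,0,0,-0.0002,0,0,0],[1,0,0,-0.0002,0,0,0],[1,0,0,-0.001,0,0,0],[1,0,0,-0.02,0,0,0],[1,0,0,-0.05,0,0,0],[1,0,0,-0.1,0,0,0],[1,0,0,-0.15,0,0,0],[1,0,0,-0.2,0,0,0],[1,0,0,-0.2,0,0,0],[1,0,0,-0.2,0,0,0]]}}

```text
clock: 39.3
position: [0.5101, 0.3812, 0.2089]
ee_rot: [1.0, 0.0, 0.0, -0.0]
ft_force: [0.5, -0.2, -0.6]
grip_width: 1.001
```

Run:
```python
from h import *
o=monitor.get_obs(); print(o["clock"],o["position"],o["ft_force"],o["grip_width"])
p,_=eyes.camera("scene"); t,_=eyes.camera("top"); w,_=eyes.camera("wrist")
for c,im in (("top",t),("scene",p)):
  for k in ["red","amber"]:
    for r in world(c,im,k,.039): 
        if .35<r[1][0]<.7 and abs(r[1][1])<.3: print(c,k,r)
  K,E=cal(c)
  for th in ["reagent_bottle","media_jar"]:
    for r in models.boxes_of(c,th)[:1]: print(c,th,round(r["confidence"],2),(np.linalg.inv(E)@np.r_[r["point"],1])[:3].round(3))
a=np.hstack([cv2.resize(p[130:400,240:590],(480,370)),cv2.resize(w,(320,370))]); cv2.imwrite("pics/end.png",a)
```

```text
39.3 [0.51010577 0.38116987 0.20887653] [ 0.54947498 -0.19017314 -0.57704102] 1.0006256134388818
top red (array([261.8, 255.4,  21.1,  23.2]), array([0.552 , 0.1477]))
top amber (array([240.6, 300.7,  21.9,  23.7]), array([0.4375, 0.1873]))
top amber (array([321.2, 254.5,  22.3,  23.1]), array([0.566, 0.003]))
top reagent_bottle 0.71 [0.557 0.003 0.072]
top media_jar 0.67 [ 0.532 -0.131  0.069]
scene red (array([388.4, 265.1,  28.7,  32.3]), array([0.5636, 0.1547]))
scene amber (array([440.1, 249.8,  29. ,  31.4]), array([0.4508, 0.1948]))
scene reagent_bottle 0.63 [0.576 0.016 0.06 ]
scene media_jar 0.79 [ 0.552 -0.12   0.047]
```

View pics/end.png

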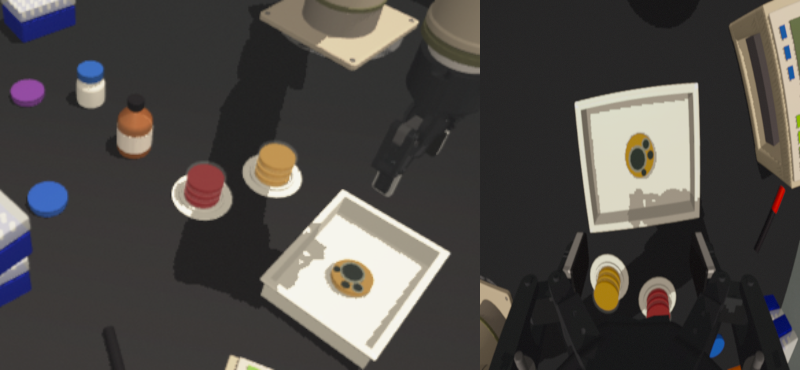

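The final picture shows both stacks three high and square. The mouldy plate lies flat in the middle of the pan, and the bottle and jar stand where they were.

```bash
python3 -c "
from workcell import ticket; print(ticket.hand_in())"
```

```text
the job is handed in; nothing more can be done
None
```

I stacked both red plates on the red holder and both amber plates on the amber holder. Only then did I put the mouldy plate flat in the discard pan, carrying it around the clean stacks. The job was handed in at about 40 s of the 128 s allowed.

- **Stacks:** the last pictures show both three high and upright. The top camera puts the top plates at (0.552, 0.148) and (0.4375, 0.187). That is within about 2.5 mm of the holder centres I measured at the start, (0.5545, 0.148) and (0.439, 0.189).
- **One reading that disagreed:** the final scene-camera coordinates for the stacks came out about 1 cm away from these. There the colour patch covers the sides of the plates, so I did not use that reading. Its picture shows the stacks upright.
- **Mouldy plate:** it lies flat near the middle of the pan.
- **Bottle and jar:** they are unchanged, with network readings within 4 mm of the first ones.
- **Forces:** readings at the end of each move stayed at about 20 N or less. The two highest set-downs (about 14 N and 20 N upward) were amber 1 and red 1; I backed the tool off slightly before releasing both.

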